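Park the rolling graver caddy in its bay on the engraver's bench

ROBOT

A 6-joint arm with a two-finger parallel gripper is mounted at the origin on the work surface. World frame = base frame: x ahead of the robot, y to its left, z up, the work surface at z = 0. Lengths are in m, angles in rad, forces in N, time in s.
With the tool pointing down it reaches from about 0.4 to 0.825 m from the base axis. Payload 7 kg.
Tool frame: the origin (TCP) lies midway between the tips of the shut fingers; the grasp point (between the pads) lies 19 mm behind it; y points along the fingers, z is the direction in which the jaws open and shut, and the axes are right-handed (so a half turn about y gives the same grasp; the last joint's range is limited). The gripper opens to 88 mm and grips with 3 to 60 N. Pads are 19 mm wide; open, the fingers measure 130 mm over their backs; the gripper's body (78 mm by 193 mm) begins 47 mm behind the grasp point.
Start: joints at [-0.856, 0.359, 0.012, 0, -1.224, -0.288], TCP at [0.279, -0.614, 0.192] pointing down, gripper open.
Joint ranges: [-3.07, 3.07], [-1.43, 2.12], [-1.02, 1.25], [-3.03, 1.67], [-3.05, -0], [-3.03, 3.03]. Speed limits (rad/s): [2.39, 2.39, 3.01, 3.14, 3.14, 3.14].

INTERFACE

Orientations are given as a rotation vector (axis times angle).
In Python, from rig import * gives the robot as it stands. Calls block until the motion is done:
- movep(position, orientation): joint-space move of the TCP to a pose.
- move_l(position, feed=0.15, frame=None, contact_N=None): straight line of the TCP; frame=None keeps the orientation; feed is the mean speed in m/s. With contact_N (N) it stops when the force on the tool has changed by that much, and returns True; else False.
- goto_joints(angles): joint-space move.
- open_jaws() and gripper_close(): open the fingers fully, or close them until they stop; the grip force is fixed at half the most.
- wait(seconds).
- ik(position, orientation): joint angles nearest the present ones, or None.
- state(): the state.
- snapshot(name): name is "scene" or "top" or "wrist"; returns a dict with "color" (384x512x3 uint8, red, green, blue), "depth" (384x512 float32, m along the optical axis (not along the pixel's ray), 0 where there is no reading), "K" (3x3 intrinsics, pixels), "pose" (4x4, takes a point from camera to world coordinates); the wrist camera has in their place "tool_from_camera" (4x4, takes a point from camera to tool coordinates, whose origin is the TCP and whose axes are the tool frame's). Camera axes: x right, y down, z forward; pixel columns grow to the right and rows downward; lengths in m; the calibration is good to about 2 mm. A picture is of the moment at which its call begins: read the wrist's pose just before it.
A pose or a line that the arm cannot do raises MotionError and nothing moves.
- hand_in(): hands the job in, once; it reports no verdict.
Trained networks look in the newest picture that a camera, given by its name, has taken for a name from the list of things; names that differ only in an ending like _2 or _b are one class to them, and where a whole thing is asked for, a point or a joint stands for the part that bears it (a point fixed in the world has none). Each returns a list of dicts, best first, with "p" (0 to 1); they miss things now and then, are a little off and sometimes report something else, mostly with a low value. They report only what shows in the picture. A call takes as long as a camera call. They do not tell look-alikes from the thing itself.
- masks_of(camera, label): "mask" (384x512 bool, what is visible of it) and "position" ([column, row] in pixels, amid what is visible of it).
The state is a dict: "clock": time; "joint_positions": joint angles; "joint_velocities": joint speeds; "tau": joint torques, N m; "ee_pos": TCP position; "tcp_rot": TCP orientation; "wrist_force": force on the tool from outside, world axes, zero at the start; "wrist_torque": the same for the moment, N m; "grip_width": finger opening in m.
Only numpy, scipy, OpenCV 4.12 (cv2) and the standard library are available. Lean on these libraries where they do the work, as an engineer would, in place of code of your own. Each camera call takes 0.05 s, during which the arm holds its last target.

TASK

Push the little wheeled graver caddy forward until both front castors have swung round and trail straight behind their pivots, then steer it, rolling on its wheels, nose first into the yellow-taped bay. Press its rubber nose lightly and steadily against the cork pad of the stop for a moment, never ramming it, and leave the caddy standing there, central in the bay and square to it, castors still trailing straight. Do not lift the caddy off the bench or shift anything else.

Things in the scene. Friction and masses are not known exactly. Their poses are not given: they have to be found in the camera images.
- caddy: Wooden tray on four wheels, 0.5 to 1 kg, 170 x 110 mm, rim 80 mm above the bench (fixed graver rack inside: top 102 mm, 40 mm ahead of centre). Origin at bench level under its centre; +x forward (rubber nose), +y its left, z up. Rear wheels on a fixed axle 60 mm behind centre; castors pivot 55 mm ahead, 40 mm to either side. Wheels 28 mm across; rolls with under 1 N once the castors trail.
- push_bar (a point): Middle of the red push bar at the rear: round, 12 mm thick, 112 mm long across the caddy (y), axis 110 mm above the bench, 100 mm behind the caddy's centre, on a thin post near each end (96 mm free between). Can be pinched from above or pushed from behind; the tray's rear wall top is 30 mm lower and 15 mm ahead of it.
- nose (a point): Front-most point of the caddy's black rubber nose, an upright half-round of 12 mm radius: 97 mm ahead of the caddy's centre, 65 mm above the bench; it spans 52 to 78 mm in height.
- castor_left_wheel (a point): Centre of the wheel of the front left castor, 14 mm above the bench, 18 mm from its upright pivot at x 55, y 40 mm in the caddy's frame. Trailing straight, it lies behind the pivot, at x 37 mm in the caddy's frame; within 27 degrees of that counts as straight.
- castor_right_wheel (a point): The same for the front right castor (pivot at x 55, y -40 mm in the caddy's frame). The castors start turned at random, the left one always well off straight; they come round after about 80 mm of forward rolling.
- bay: Fixed parking bay: yellow tape lines 134 mm apart, 240 mm long, lead to a dark wood stop 110 mm wide, 90 mm high. Origin on the bench, mid foot of the wood's front; +x into the stop (bay at -x), y across. On that front a cork pad (80 mm wide, 25 to 85 mm up) is clamped, its face 4 to 24 mm proud: unyielding, differs each time, not measured. It must feel 4 N or more for 0.3 s, never over 12 N.
- drink_can: Blue drink can, 58 mm in diameter, 150 mm high, standing; a bystander. Origin under its centre.
- hammer: Hammer, 260 mm long, lying on the bench; a bystander.
- oilstone: Blue oilstone, 100 x 40 x 25 mm, beside the bay; a bystander. Origin under its centre.
- coin_blank: Copper blank, a disc of 40 mm diameter, 12 mm high, on the other side of the bay; a bystander. Origin under its centre.
- graver: Spare graver, about 115 mm long, wooden mushroom handle, lying on the bench; a bystander.
Mind the look-alikes: they are no part of the job. Leave any white look-alike of the caddy alone.

How it is judged:
By the outcome, as a careful person would: the job done as asked, in the order asked, and still so for the second after the job is handed in, with the robot touching nothing.
It also fails if it takes over 64 s, if anything falls off the work surface, if the arm or the gripper's body presses on something with over 40 N, if the wrist force passes 120 N, or if a joint passes its speed limit or range.

## Working session

There is one attempt and no reset: what is moved stays moved. The work goes in short steps, each a Python script; the robot and the scene stay as the last script left them, time stands still between calls to the robot, and variables do not carry over. Pictures are saved under pics/ and viewed, and the job is handed in when it is done.

```bash
ls; mkdir -p pics; python3 - <<'E'
from rig import *
import cv2
for n in ["scene","top"]:
    s=snapshot(n)
    cv2.imwrite(f"pics/{n}0.png",cv2.cvtColor(s["color"],cv2.COLOR_RGB2BGR))
    print(n,s["pose"].round(3).tolist(),s["K"].tolist())
st=state();print(st["clock"],st["wrist_force"],st["tcp_rot"])
E
```

```text
pics
scene [[0.41, 0.588, -0.697, 1.39], [0.912, -0.269, 0.309, -0.388], [-0.006, -0.763, -0.647, 0.915], [0.0, 0.0, 0.0, 1.0]] [[436.2654413501523, 0.0, 259.4828252929038], [0.0, 436.2654413501523, 190.29373858520924], [0.0, 0.0, 1.0]]
top [[0.045, -0.976, 0.215, 0.15], [-0.999, -0.044, 0.01, 0.012], [0.0, -0.215, -0.977, 1.73], [0.0, 0.0, 0.0, 1.0]] [[478.7374891938967, 0.0, 251.90217480147433], [0.0, 478.7374891938967, 194.29500472512763], [0.0, 0.0, 1.0]]
0.1 [0.52333317 0.46404454 0.14696587] [-1.54331517 -0.33422566  0.33495254]
```

View pics/scene0.png

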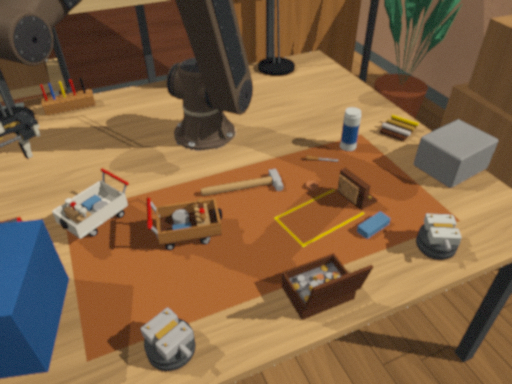

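View pics/top0.png

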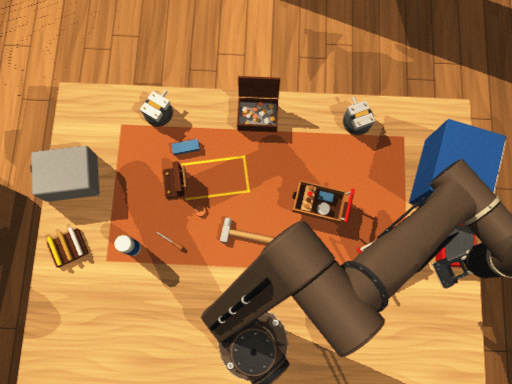

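The wooden caddy is at top (323,202), with its nose to the left. The bay is at top (215,178) with the stop at (174,180). The white look-alike, scene (90,208), stays alone. Next I measure these and confirm in a crop.

```bash
cat > h.py <<'E'
from rig import *
import numpy as np, cv2
def cloud(s):
    K=s["K"];d=s["depth"];v,u=np.mgrid[:d.shape[0],:d.shape[1]]
    P=np.stack([(u-K[0,2])/K[0,0]*d,(v-K[1,2])/K[1,1]*d,d],-1)
    return P@s["pose"][:3,:3].T+s["pose"][:3,3]
def onplane(s,uv,z):
    K=s["K"];uv=np.atleast_2d(uv).astype(float)
    r=np.stack([(uv[:,0]-K[0,2])/K[0,0],(uv[:,1]-K[1,2])/K[1,1],np.ones(len(uv))],-1)@s["pose"][:3,:3].T
    o=s["pose"][:3,3];t=(z-o[2])/r[:,2]
    return o+r*t[:,None]
def red(c):
    h=cv2.cvtColor(c,cv2.COLOR_RGB2HSV);return ((h[...,0]<6)|(h[...,0]>173))&(h[...,1]>190)&(h[...,2]>110)
def yel(c):
    h=cv2.cvtColor(c,cv2.COLOR_RGB2HSV);return (h[...,0]>22)&(h[...,0]<34)&(h[...,1]>170)&(h[...,2]>140)
def proj(s,P):
    P=np.atleast_2d(P);c=(P-s["pose"][:3,3])@s["pose"][:3,:3]
    return np.stack([c[:,0]/c[:,2]*s["K"][0,0]+s["K"][0,2],c[:,1]/c[:,2]*s["K"][1,1]+s["K"][1,2]],-1)
E
python3 - <<'E'
from h import *
for n in ["top","scene"]:
    s=snapshot(n);P=cloud(s)
    for l in ["caddy","bay","push_bar","nose","castor_left_wheel","castor_right_wheel"]:
        for m in masks_of(n,l)[:3]:
            q=P[m["mask"]&(s["depth"]>0)]
            if len(q): print(n,l,round(m["p"],2),np.round(m["position"]),len(q),np.median(q,0).round(3),q.min(0).round(3),q.max(0).round(3))
    c=s["color"]
    for nm,M in [("red",red(c)),("yel",yel(c))]:
        k,L,S,C=cv2.connectedComponentsWithStats(M.astype(np.uint8))
        for i in range(1,k):
            if S[i,4]>25:
                q=P[L==i]; print(n,nm,S[i],np.median(q,0).round(3))
s=snapshot("top");im=cv2.cvtColor(s["color"],cv2.COLOR_RGB2BGR)
a=cv2.resize(im[165:235,280:370],None,fx=6,fy=6,interpolation=2);cv2.imwrite("pics/c1.png",a)
a=cv2.resize(im[130:230,150:270],None,fx=6,fy=6,interpolation=2);cv2.imwrite("pics/b1.png",a)
s=snapshot("scene");im=cv2.cvtColor(s["color"],cv2.COLOR_RGB2BGR)
a=cv2.resize(im[165:255,130:240],None,fx=6,fy=6,interpolation=2);cv2.imwrite("pics/c2.png",a)
E
```

```text
top caddy 0.72 [323. 200.] 1811 [ 0.502 -0.22   0.06 ] [ 0.423 -0.345 -0.013] [ 0.584 -0.116  0.123]
top bay 0.9 [179. 178.] 1007 [0.566 0.293 0.012] [ 0.5    0.044 -0.012] [0.678 0.369 0.099]
top push_bar 0.94 [323. 201.] 1758 [ 0.502 -0.218  0.061] [ 0.426 -0.329 -0.008] [ 0.581 -0.115  0.123]
top push_bar 0.38 [363. 250.] 57 [ 0.336 -0.355  0.082] [ 0.257 -0.39  -0.006] [ 0.362 -0.212  0.727]
top nose 0.56 [320. 202.] 1776 [ 0.504 -0.217  0.06 ] [ 0.428 -0.345 -0.011] [ 0.595 -0.115  0.123]
top castor_left_wheel 0.56 [323. 201.] 1630 [ 0.503 -0.215  0.06 ] [ 0.426 -0.315 -0.013] [ 0.593 -0.117  0.123]
top red [344 189  10  33 120] [ 0.481 -0.308  0.113]
top red [435 248  10  14  81] [ 0.331 -0.638  0.062]
top yel [181 156  64   9 112] [0.654 0.182 0.001]
top yel [209 187  41  10  60] [0.531 0.108 0.   ]
top yel [ 47 237  13  28  87] [0.289 0.719 0.037]
scene caddy 0.91 [190. 221.] 2743 [ 0.511 -0.221  0.063] [ 0.335 -0.327 -0.004] [ 0.574 -0.099  0.118]
scene caddy 0.82 [ 94. 207.] 2683 [ 0.344 -0.456  0.064] [ 0.107 -0.571 -0.005] [ 0.426 -0.337  0.12 ]
scene bay 0.66 [350. 194.]
[... 584 characters left out ...]
0.458  0.028]
scene castor_left_wheel 0.5 [312. 157.] 23 [0.33  0.28  0.012] [0.323 0.267 0.006] [0.338 0.299 0.016]
scene castor_left_wheel 0.47 [350. 132.] 669 [0.332 0.43  0.09 ] [ 0.291  0.411 -0.001] [0.346 0.466 0.154]
scene castor_right_wheel 0.64 [248. 187.] 631 [0.376 0.022 0.021] [ 0.344 -0.129 -0.002] [0.438 0.143 0.03 ]
scene red [69 80  7 14 38] [-0.418 -0.422  0.085]
scene red [40 85  7 15 29] [-0.416 -0.531  0.086]
scene red [102 169  26  15  50] [ 0.293 -0.369  0.115]
scene red [147 198   6  31 108] [ 0.493 -0.313  0.114]
scene yel [59 81  6 16 41] [-0.415 -0.462  0.085]
scene yel [392 115  27  11  84] [0.29  0.716 0.035]
scene yel [274 199  90  48 325] [ 0.638  0.111 -0.   ]
```

View pics/c1.png

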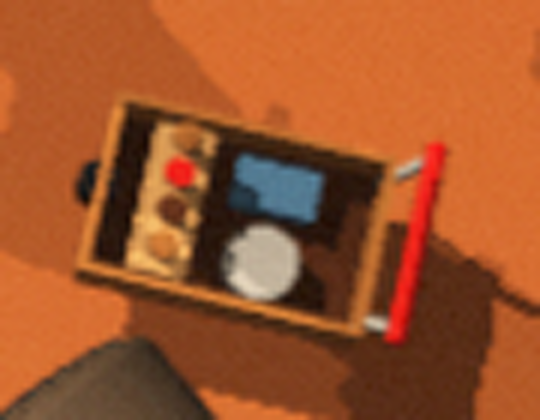

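View pics/b1.png

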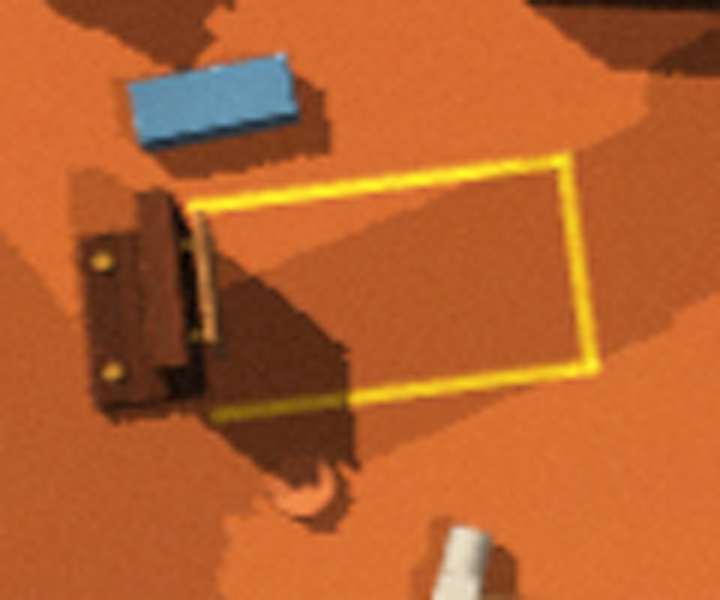

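View pics/c2.png

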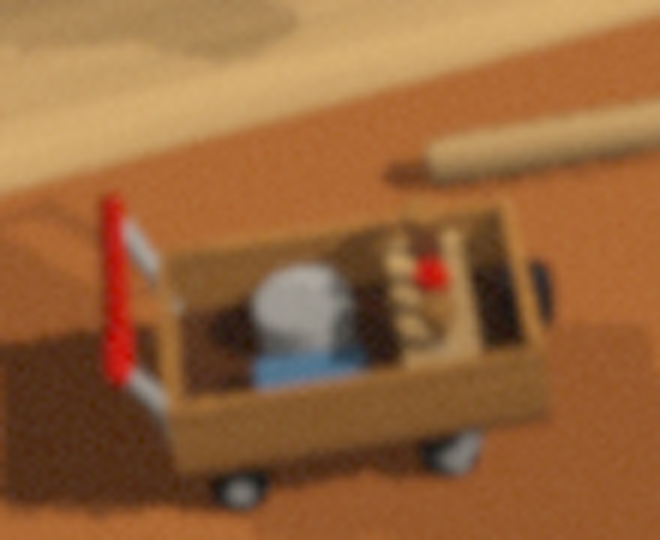

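The crop confirms the wooden caddy: red bar at top about (349,206), nose at about (294,195). The cork pad is at (184,175), with the tape lines clearly visible. Now the precise fit.

```bash
python3 - <<'E'
from h import *
for n in ["top","scene"]:
    s=snapshot(n);c=s["color"];P=cloud(s);h=cv2.cvtColor(c,cv2.COLOR_RGB2HSV)
    # bar
    M=(((h[...,0]<7)|(h[...,0]>172))&(h[...,1]>170)&(h[...,2]>80))
    q=onplane(s,np.argwhere(M)[:,::-1],0.112);ctr=np.array([0.487,-0.31,0.11])
    q=q[np.linalg.norm(q[:,:2]-ctr[:2],axis=1)<0.09]
    r=cv2.minAreaRect(q[:,:2].astype(np.float32));vx=cv2.fitLine(q[:,:2].astype(np.float32),cv2.DIST_HUBER,0,.01,.01).ravel()
    print(n,"bar",np.round(r[0],4),np.round(r[1],4),"dir",np.degrees(np.arctan2(vx[1],vx[0])),len(q))
    # rim
    sel=(P[...,2]>.074)&(P[...,2]<.088)&(np.linalg.norm(P[...,:2]-[.505,-.215],axis=-1)<.12)&(s["depth"]>0)&(h[...,0]>6)&(h[...,0]<25)
    uv=np.argwhere(sel)[:,::-1];q=onplane(s,uv,.080)[:,:2].astype(np.float32)
    r=cv2.minAreaRect(q);print(" rim",np.round(r[0],4),np.round(r[1],4),r[2],len(q))
    # tape
    Y=(h[...,0]>19)&(h[...,0]<36)&(h[...,1]>150)&(h[...,2]>90)
    q=onplane(s,np.argwhere(Y)[:,::-1],0.0)[:,:2]
    q=q[(q[:,1]>0)&(q[:,1]<.34)&(q[:,0]>.45)&(q[:,0]<.72)].astype(np.float32)
    r=cv2.minAreaRect(q);print(" tape",np.round(r[0],4),np.round(r[1],4),r[2],len(q)); print(cv2.boxPoints(r).round(4).tolist())
    np.save(f"pics/tape_{n}.npy",q)
    # stop
    for lo,hi in [(.086,.1),(.03,.084)]:
        sel=(P[...,2]>lo)&(P[...,2]<hi)&(np.linalg.norm(P[...,:2]-[.58,.29],axis=-1)<.1)&(s["depth"]>0)
        q=P[sel];print(" stop",lo,len(q),q.min(0).round(3),q.max(0).round(3),np.median(q,0).round(3))
        if lo>.05:
            r=cv2.minAreaRect(q[:,:2].astype(np.float32));print(np.round(r[0],4),np.round(r[1],4),r[2])
    big=cv2.cvtColor(c,cv2.COLOR_RGB2BGR)
    if n=="scene": cv2.imwrite("pics/b2.png",cv2.resize(big[150:255,260:400],None,fx=5,fy=5,interpolation=2))
E
```

```text
top bar [ 0.4819 -0.3078] [0.0141 0.1202] dir -11.260018 135
 rim [ 0.5017 -0.2082] [0.1912 0.112 ] 78.72364044189453 285
 tape [0.5894 0.1694] [0.1423 0.2407] 10.012777328491211 322
[[0.4984000027179718, 0.27559998631477356], [0.5401999950408936, 0.03849999979138374], [0.6802999973297119, 0.06319999694824219], [0.6384999752044678, 0.3003000020980835]]
 stop 0.086 166 [0.511 0.268 0.086] [0.617 0.316 0.098] [0.562 0.298 0.091]
[0.5654 0.2911] [0.1075 0.0377] 9.59238338470459
 stop 0.03 132 [0.509 0.266 0.031] [0.672 0.319 0.084] [0.556 0.285 0.061]
scene bar [ 0.4865 -0.3107] [0.013  0.1253] dir -11.20061 129
 rim [ 0.5063 -0.2133] [0.1878 0.1177] 78.32136535644531 468
 tape [0.5863 0.1657] [0.1471 0.2422] 9.998255729675293 559
[[0.492900013923645, 0.27219998836517334], [0.5349000096321106, 0.03359999880194664], [0.6797999739646912, 0.05920000001788139], [0.6377000212669373, 0.2976999878883362]]
 stop 0.086 185 [0.511 0.263 0.086] [0.621 0.313 0.093] [0.57  0.293 0.089]
[0.5667 0.2853] [0.1126 0.0429] 8.638912200927734
 stop 0.03 510 [0.513 0.259 0.03 ] [0.622 0.318 0.084] [0.586 0.275 0.062]
```

View pics/b2.png

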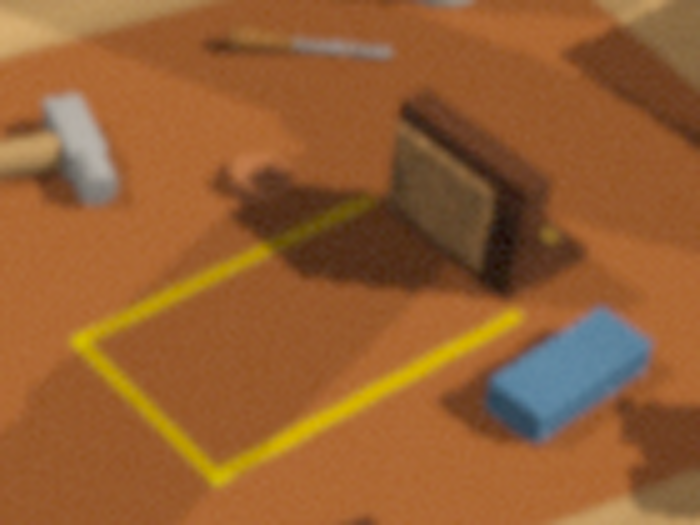

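Bar centre is about (0.484,-0.309) and heading 78.8°, so the caddy centre is (0.504,-0.211), which the rim fit agrees with. The bay axis is at 100° with its origin near (0.567,0.286). That puts the caddy 149 mm to the left of the bay axis, so I'll plan an S-curve that the rear axle can roll without slipping. Before moving, I check bystander clearance and reach.

```bash
cat >> h.py <<'E'
from scipy.spatial.transform import Rotation as Ro
BO=np.array([.567,.286]);BA=np.radians(99.9)
bx=np.array([np.cos(BA),np.sin(BA)]);by=np.array([-bx[1],bx[0]])
def tobay(p): d=np.asarray(p)[...,:2]-BO;return np.stack([d@bx,d@by],-1)
def frombay(q): q=np.asarray(q);return BO+q[...,:1]*bx+q[...,1:2]*by
SG=1
def rot(h,sg=None):
    sg=SG if sg is None else sg
    z=sg*np.array([np.cos(h),np.sin(h),0]);y=np.array([0,0,-1.]);x=np.cross(y,z)
    return Ro.from_matrix(np.stack([x,y,z],1)).as_rotvec()
def spath(a0,th0,R,xend,ys=0.0,n_ang=8):
    """rear-axle poses (bay frame) right arc, straight, left arc, straight"""
    from scipy.optimize import brentq
    # given final straight start free: choose theta from desired theta
    def seg(th):
        rx,ry=R*(np.sin(th)-np.sin(-th0)),R*(np.cos(-th0)-np.cos(th))
        lx,ly=R*np.sin(th),R*(1-np.cos(th))
        L=(a0[1]-ys-ry-ly)/np.sin(th)
        return rx,ry,lx,ly,L
    return seg
E
python3 - <<'E'
from h import *
st=state();print(Ro.from_rotvec(st["tcp_rot"]).as_matrix().round(2))
for sg in (1,-1):
  for p,h in [((.484,-.309),78.8),((.50,-.2),58),((.60,.1),99.9)]:
    q=ik([*p,.091],rot(np.radians(h),sg));print(sg,h,None if q is None else np.round(q,2))
for n in ["top","scene"]:
  s=snapshot(n);P=cloud(s)
  for l in ["coin_blank","oilstone","hammer","graver","drink_can"]:
    for m in masks_of(n,l)[:1]:
        q=P[m["mask"]&(s["depth"]>0)];b=tobay(q);print(n,l,round(m["p"],2),np.median(b,0).round(3),np.percentile(b,3,axis=0).round(3),np.percentile(b,97,axis=0).round(3),np.median(q[:,2]).round(3))
E
```

```text
[[ 0.91  0.   -0.41]
 [ 0.41 -0.    0.91]
 [ 0.   -1.   -0.  ]]
1 78.8 [-0.23  0.28 -0.35  0.   -0.94 -1.54]
1 58 [-0.02  0.23 -0.43  0.   -0.92 -2.11]
1 99.9 [ 0.49  0.33 -0.27 -0.   -0.97 -1.88]
-1 78.8 [-0.23  0.28 -0.35  0.   -0.94  1.6 ]
-1 58 [-0.02  0.23 -0.43  0.   -0.92  1.03]
-1 99.9 [ 0.49  0.33 -0.27  0.   -0.97  1.26]
top coin_blank 0.6 [-0.05   0.121] [-0.068  0.102] [-0.033  0.136] 0.012
top oilstone 0.55 [-0.022 -0.125] [-0.068 -0.147] [ 0.024 -0.108] 0.024
top hammer 0.62 [-0.185  0.229] [-0.287  0.17 ] [-0.119  0.263] 0.022
top graver 0.45 [-0.48   0.148] [-0.564  0.083] [-0.395  0.221] 0.06
top drink_can 0.82 [0.191 0.229] [0.176 0.205] [0.223 0.25 ] 0.142
scene coin_blank 0.67 [-0.057  0.116] [-0.074  0.102] [-0.037  0.136] 0.01
scene oilstone 0.95 [-0.035 -0.133] [-0.076 -0.151] [ 0.018 -0.108] 0.023
scene hammer 0.77 [-0.236  0.236] [-0.365  0.164] [-0.131  0.281] 0.021
scene drink_can 0.74 [0.183 0.207] [0.17  0.193] [0.214 0.237] 0.089
```

```bash
sed -i 's/^SG=1/SG=-1/' h.py; python3 - <<'E'
from h import *
h=np.radians(78.8)
st=state();p=st["ee_pos"]
move_l([p[0],p[1],.26],feed=.3)
movep([.4842,-.3093,.22],rot(h))
s=snapshot("wrist");cv2.imwrite("pics/w1.png",cv2.cvtColor(s["color"],cv2.COLOR_RGB2BGR))
st=state();T=np.eye(4);T[:3,:3]=Ro.from_rotvec(st["tcp_rot"]).as_matrix();T[:3,3]=st["ee_pos"]
s["pose"]=T@s["tool_from_camera"]
M=red(s["color"]);k,L,S,C=cv2.connectedComponentsWithStats(M.astype(np.uint8))
i=1+np.argmax(S[1:,4]);print(S[i]);q=onplane(s,np.argwhere(L==i)[:,::-1],.112)[:,:2].astype(np.float32)
r=cv2.minAreaRect(q);print(np.round(r[0],4),np.round(r[1],4),r[2]);print(st["clock"],st["ee_pos"],st["wrist_force"])
for n in ("top","scene"):
    s=snapshot(n);cv2.imwrite(f"pics/{n}1.png",cv2.cvtColor(s["color"],cv2.COLOR_RGB2BGR))
E
```

```text
[250 127  12 112 930]
[ 0.4802 -0.3107] [0.0112 0.1216] 78.38475799560547
3.6833 [ 0.48395158 -0.30974599  0.21979427] [0.31616428 0.00730145 0.29840458]
```

View pics/w1.png

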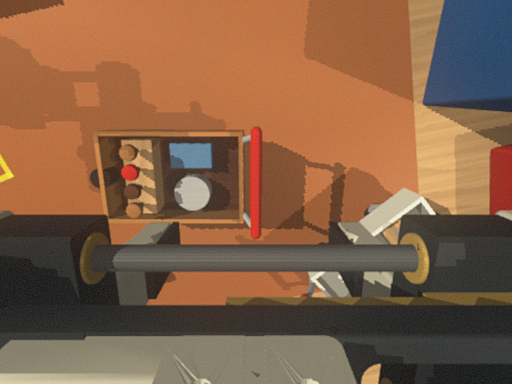

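The bar in the wrist view, (256,182), gives (0.480,-0.311) and 78.4°, which agrees. Next I descend, pinch, and re-measure.

```bash
python3 - <<'E'
from h import *
h=np.radians(78.7)
move_l([.4825,-.3097,.15],feed=.15,frame=rot(h))
print(move_l([.4825,-.3097,.092],feed=.08,contact_N=5))
print(state()["ee_pos"],state()["wrist_force"])
gripper_close()
wait(.2);st=state();print(st["clock"],st["ee_pos"],st["wrist_force"],st["wrist_torque"],st["grip_width"])
for n in ("top","scene","wrist"):
    s=snapshot(n);cv2.imwrite(f"pics/{n}2.png",cv2.cvtColor(s["color"],cv2.COLOR_RGB2BGR))
E
```

```text
False
[ 0.4828974  -0.30987909  0.0924578 ] [ 0.10579628  0.32678317 -0.47651911]
6.9 [ 0.48247534 -0.3097064   0.09200319] [ 0.55950787  0.04686585 -0.76272416] [-0.08366889  0.10991442 -0.01600317] 0.0005253253283482339
```

View pics/wrist2.png

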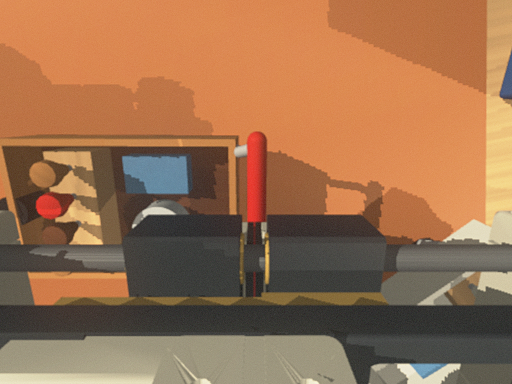

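View pics/scene2.png

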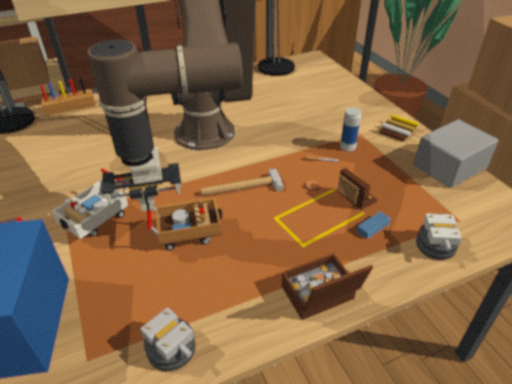

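```bash
python3 - <<'E'
from h import *
st=state();print(st["grip_width"],st["wrist_force"],st["clock"])
im=cv2.imread("pics/wrist2.png");cv2.imwrite("pics/w2c.png",cv2.resize(im[120:310,180:340],None,fx=4,fy=4,interpolation=2)[:600*2:1][:760])
im=cv2.imread("pics/scene2.png");a=cv2.resize(im[150:255,80:240],None,fx=4,fy=4,interpolation=2);cv2.imwrite("pics/s2c.png",a)
E
```

```text
0.00020816215520323288 [ 0.37596081  0.37214652 -0.20455857] 7.05
```

View pics/w2c.png

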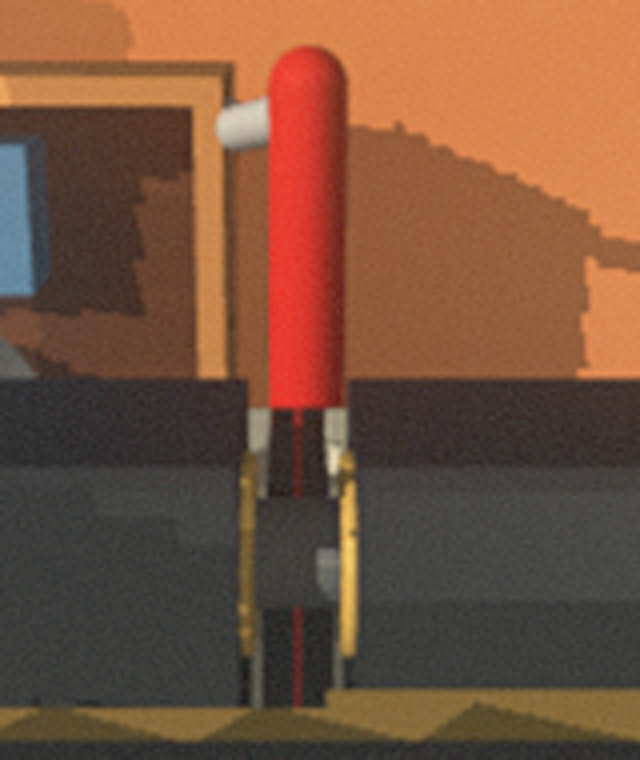

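View pics/s2c.png

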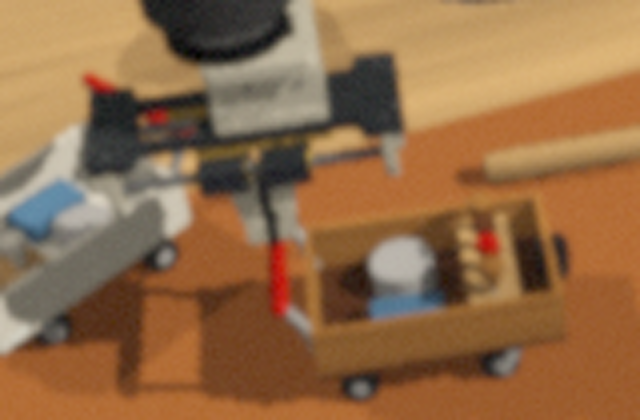

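```bash
python3 - <<'E'
from h import *
st=state();T=np.eye(4);T[:3,:3]=Ro.from_rotvec(st["tcp_rot"]).as_matrix();T[:3,3]=st["ee_pos"]
s=snapshot("wrist");s["pose"]=T@s["tool_from_camera"]
P=cloud(s)
R=T[:3,:3]
for nm,p in [("tcp",[0,0,0]),("grasp",[0,-.019,0]),("padL",[0,-.019,.006]),("padR",[0,-.019,-.006])]:
    print(nm,proj(s,(R@np.array(p)+T[:3,3]))[0].round(1))
for v in (150,180,210,218,225,232,240,250,262,275,285):
    print(v,[(u,*(np.round(R.T@(P[v,u]-T[:3,3])*1000).astype(int))) for u in (243,248,251,254,256,259,263,267)])
M=red(s["color"]);k,L,S,C=cv2.connectedComponentsWithStats(M.astype(np.uint8))
for i in range(1,k):
    if S[i,4]>8: print(S[i],np.median(P[L==i],0).round(4),P[L==i].max(0))
E
```

```text
tcp [253.4 216.1]
grasp [253.3 226. ]
padL [262.7 226. ]
padR [244. 226.]
150 [(243, np.int64(-47), np.int64(-7), np.int64(-7)), (248, np.int64(-49), np.int64(-21), np.int64(-3)), (251, np.int64(-49), np.int64(-21), np.int64(-1)), (254, np.int64(-49), np.int64(-23), np.int64(0)), (256, np.int64(-49), np.int64(-21), np.int64(2)), (259, np.int64(-49), np.int64(-22), np.int64(3)), (263, np.int64(-49), np.int64(-22), np.int64(6)), (267, np.int64(-36), np.int64(93), np.int64(13))]
180 [(243, np.int64(-6), np.int64(91), np.int64(-11)), (248, np.int64(-30), np.int64(-20), np.int64(-3)), (251, np.int64(-31), np.int64(-22), np.int64(-1)), (254, np.int64(-31), np.int64(-22), np.int64(0)), (256, np.int64(-31), np.int64(-23), np.int64(2)), (259, np.int64(-31), np.int64(-22), np.int64(3)), (263, np.int64(-31), np.int64(-22), np.int64(6)), (267, np.int64(-6), np.int64(91), np.int64(13))]
210 [(243, np.int64(26), np.int64(91), np.int64(-11)), (248, np.int64(-11), np.int64(-20), np.int64(-3)), (251, np.int64(-12), np.int64(-22), np.int64(-1)), (254, np.int64(-12), np.int64(-23), np.int64(0)), (256, 
[... 2911 characters left out ...]
p.int64(-80), np.int64(3)), (263, np.int64(-4), np.int64(-85), np.int64(4)), (267, np.int64(-25), np.int64(-120), np.int64(4))]
285 [(243, np.int64(-6), np.int64(-96), np.int64(-4)), (248, np.int64(4), np.int64(-80), np.int64(-2)), (251, np.int64(3), np.int64(-81), np.int64(-1)), (254, np.int64(4), np.int64(-80), np.int64(0)), (256, np.int64(3), np.int64(-80), np.int64(1)), (259, np.int64(3), np.int64(-81), np.int64(3)), (263, np.int64(1), np.int64(-85), np.int64(4)), (267, np.int64(-20), np.int64(-117), np.int64(4))]
[ 247  132   18   90 1257] [ 0.5141 -0.3167  0.1142] [ 0.5491639  -0.30689539  0.28406135]
[ 36 195  26  24 439] [ 0.5187 -0.1766  0.0995] [ 0.5491639  -0.12990774  0.28406135]
```

```bash
python3 - <<'E'
from h import *
st=state();T=np.eye(4);T[:3,:3]=Ro.from_rotvec(st["tcp_rot"]).as_matrix();T[:3,3]=st["ee_pos"];R=T[:3,:3]
s=snapshot("scene");P=cloud(s)
for p in ([0,0,0],[0,-.019,0],[0,-.05,0]): print(p,proj(s,R@np.array(p)+T[:3,3])[0].round(1))
u0,v0=140,196
a=s["color"][v0-8:v0+34,u0-12:u0+30]
cv2.imwrite("pics/s3c.png",cv2.cvtColor(cv2.resize(a,None,fx=14,fy=14,interpolation=0),cv2.COLOR_RGB2BGR))
Q=(P-T[:3,3])@R*1000
for v in range(192,224,2): print(v,[tuple(Q[v,u].astype(int).tolist()) for u in range(140,156,2)])
E
```

```text
[0, 0, 0] [150.7 217.1]
[0, -0.019, 0] [149.5 212. ]
[0, -0.05, 0] [147.6 203.5]
192 [(-39, -124, 7), (-31, -116, 3), (-33, -117, -1), (-39, -121, -6), (-40, -121, -11), (-40, -120, -16), (-40, -119, -21), (-39, -117, -25)]
194 [(-38, -117, 8), (-36, -114, 4), (4, -80, 3), (-41, -116, -6), (-39, -114, -10), (-42, -115, -15), (-37, -111, -19), (-37, -109, -24)]
196 [(-36, -109, 9), (-35, -107, 5), (-3, -79, 4), (-39, -109, -4), (-41, -109, -9), (-38, -106, -14), (-38, -105, -18), (195, 90, -2)]
198 [(-39, -105, 10), (-12, -81, 9), (-8, -77, 4), (-8, -76, 0), (-15, -81, -5), (-12, -77, -10), (-11, -75, -15), (193, 96, -1)]
200 [(-12, -76, 15), (-9, -72, 10), (-13, -74, 5), (-10, -71, 0), (-9, -69, -4), (-9, -68, -9), (-15, -72, -14), (180, 94, -1)]
202 [(-14, -70, 16), (-8, -65, 12), (-11, -66, 6), (-11, -65, 1), (-9, -63, -2), (-14, -66, -8), (-11, -62, -13), (170, 93, -1)]
204 [(-905, -823, -101), (-13, -62, 12), (-5, -54, 8), (-9, -57, 3), (-10, -56, -1), (-9, -55, -6), (-12, -56, -12), (159, 92, 0)]
206 [(160, 92, 42), (-12, -55, 13), (-14, -55, 8), (-7, -48, 4), (-10, -50, 0), (-1
[... 318 characters left out ...]
0, 92, 36), (129, 92, 30), (125, 90, 24), (1, -18, 4), (-5, -24, -1), (122, 91, 6), (120, 91, 0)]
214 [(121, 91, 42), (121, 92, 36), (123, 95, 31), (119, 93, 25), (-12, -23, 3), (-14, -24, -1), (115, 93, 7), (113, 92, 1)]
216 [(116, 94, 43), (110, 90, 36), (113, 94, 31), (111, 93, 25), (-17, -21, 4), (-23, -25, -1), (100, 88, 6), (103, 91, 1)]
218 [(104, 91, 43), (100, 89, 36), (100, 91, 31), (100, 91, 25), (-27, -22, 4), (-28, -23, 0), (96, 92, 7), (95, 92, 1)]
220 [(94, 91, 43), (93, 91, 37), (96, 95, 32), (85, 86, 24), (-34, -23, 4), (-34, -21, 0), (84, 89, 7), (81, 87, 1)]
222 [(86, 91, 43), (88, 95, 38), (86, 94, 32), (82, 91, 25), (-41, -21, 4), (-42, -21, 0), (77, 91, 8), (76, 91, 2)]
```

View pics/s3c.png

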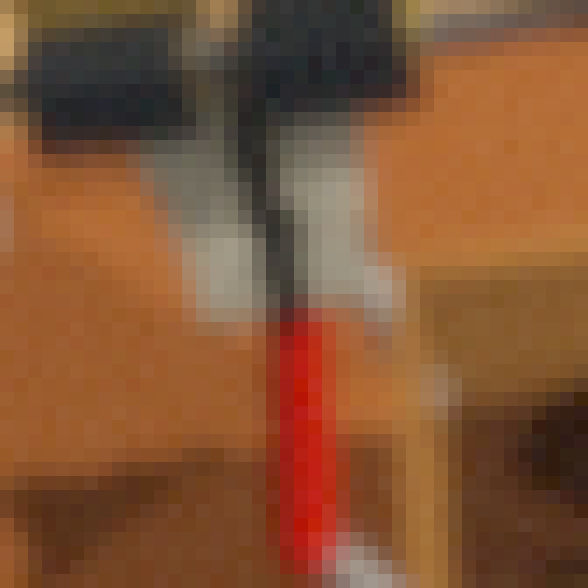

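Two cameras agree that the shut fingers end about 35 mm behind the nominal TCP, just above the bar. The opening reads 0 and the bar shows through the slit, so nothing is gripped. I'll open and measure the real fingertip position.

```bash
python3 - <<'E'
from h import *
open_jaws()
st=state();T=np.eye(4);T[:3,:3]=Ro.from_rotvec(st["tcp_rot"]).as_matrix();T[:3,3]=st["ee_pos"];R=T[:3,:3]
print(st["clock"],st["grip_width"],st["ee_pos"],st["wrist_force"])
s=snapshot("wrist");w=s;s["pose"]=T@s["tool_from_camera"]
cv2.imwrite("pics/w4.png",cv2.cvtColor(s["color"],cv2.COLOR_RGB2BGR))
for nm in("w","s"):
    if nm=="s":
        s=snapshot("scene");cv2.imwrite("pics/s4.png",cv2.cvtColor(cv2.resize(s["color"][140:255,80:240],None,fx=5,fy=5,interpolation=2),cv2.COLOR_RGB2BGR))
    Q=((cloud(s)-T[:3,3])@R*1000)[s["depth"]>0]
    for lo,hi in [(44,66),(-66,-44)]:
        m=(abs(Q[:,0])<12)&(Q[:,2]>lo)&(Q[:,2]<hi)
        y=Q[m][:,1];print(nm,lo,np.histogram(y,bins=[-90,-80,-70,-60,-50,-45,-40,-35,-30,-25,-20,-15,-10,-5,0,5,10,20])[0])
E
```

```text
8.5917 0.08778451205026398 [ 0.48251359 -0.3096886   0.09199364] [ 0.72947867 -0.86415393  0.30518392]
w 44 [382 194 224 329 133 118  79  18   0   0   0   0   0   0   0   0   0]
w -66 [467 101 200 284 112  97  49  10   0   0   0   0   0   0   0   0   0]
s 44 [ 8 16 16 17  6  3  9  1  0  0  0  0  0  0  0  0  0]
s -66 [ 1 10 11  9  5  3  4  1  0  0  0  0  0  0  0  0  0]
```

View pics/s4.png

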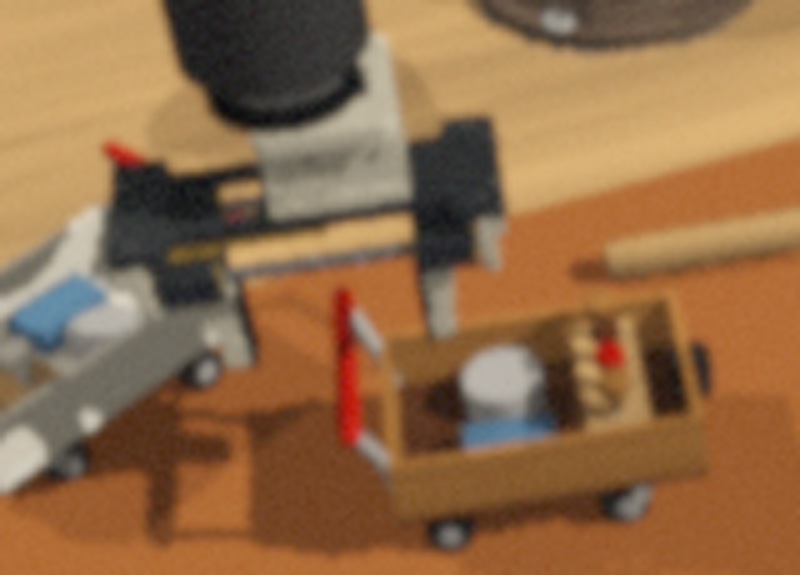

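View pics/w4.png

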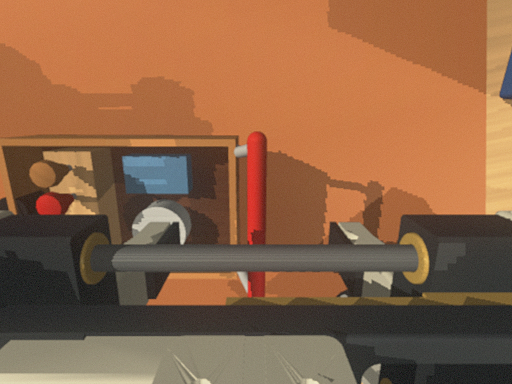

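Tips are at tool y ≈ -33 mm in both cameras, both open and shut. The real fingertips therefore sit about 33 mm short of the reported TCP, with lateral alignment fine. I'll lower accordingly, after checking what lies under the open fingers.

```bash
python3 - <<'E'
from h import *
st=state();T=np.eye(4);T[:3,:3]=Ro.from_rotvec(st["tcp_rot"]).as_matrix();T[:3,3]=st["ee_pos"];R=T[:3,:3]
for n in ("wrist","top","scene"):
    s=snapshot(n)
    if n=="wrist": s["pose"]=T@s["tool_from_camera"]
    P=cloud(s);Q=(P-T[:3,3])@R*1000
    m=(s["depth"]>0)&(abs(Q[...,0])<25)&(abs(Q[...,2])<75)&(P[...,2]<.12)&(abs(Q[...,2])>20)
    print(n,m.sum(),[ (sg,np.percentile(P[m&(Q[...,2]*sg>0)][:,2],[50,98]).round(3)) for sg in(1,-1) if (m&(Q[...,2]*sg>0)).sum()>3])
print(move_l([.4825,-.3097,.061],feed=.05,contact_N=3))
st=state();print(st["clock"],st["ee_pos"],st["wrist_force"])
E
```

```text
wrist 6188 [(1, array([-0.   ,  0.001])), (-1, array([0.041, 0.063]))]
top 275 [(1, array([-0.001,  0.008])), (-1, array([0.044, 0.082]))]
scene 452 [(1, array([0.   , 0.004])), (-1, array([0.044, 0.065]))]
False
9.6083 [ 0.48263036 -0.3097846   0.06105526] [ 0.44609275 -0.61105306  0.00836455]
```

```bash
python3 - <<'E'
from h import *
gripper_close()
wait(.1);st=state();print(st["clock"],st["ee_pos"],st["wrist_force"],st["wrist_torque"],st["grip_width"])
T=np.eye(4);T[:3,:3]=Ro.from_rotvec(st["tcp_rot"]).as_matrix();T[:3,3]=st["ee_pos"]
s=snapshot("scene");cv2.imwrite("pics/s5.png",cv2.cvtColor(cv2.resize(s["color"][140:255,80:240],None,fx=5,fy=5,interpolation=2),cv2.COLOR_RGB2BGR))
w=snapshot("wrist");cv2.imwrite("pics/w5.png",cv2.cvtColor(w["color"],cv2.COLOR_RGB2BGR));w["pose"]=T@w["tool_from_camera"]
s=snapshot("top");cv2.imwrite("pics/t5.png",cv2.cvtColor(cv2.resize(s["color"][120:240,150:370],None,fx=3.5,fy=3.5,interpolation=2),cv2.COLOR_RGB2BGR))
# heading/caddy lines from wrist: bar
M=red(w["color"]);k,L,S,C=cv2.connectedComponentsWithStats(M.astype(np.uint8));i=1+np.argmax(S[1:,4])
q=onplane(w,np.argwhere(L==i)[:,::-1],.113)[:,:2].astype(np.float32);v=cv2.fitLine(q,cv2.DIST_HUBER,0,.01,.01).ravel()
d=v[:2]*np.sign(v[0]);print("bar dir",np.degrees(np.arctan2(d[1],d[0]))+90,"ends along tool x",((q-T[:2,3])@T[:2,:2])[:,0].min())
E
```

```text
10.9 [ 0.48251998 -0.30975038  0.06100576] [-0.0997499  -0.79973635  0.47391359] [-0.14152768  0.10849676 -0.02204484] 0.01111632912079382
bar dir 78.40111 ends along tool x -0.0593327902783255
```

View pics/s5.png

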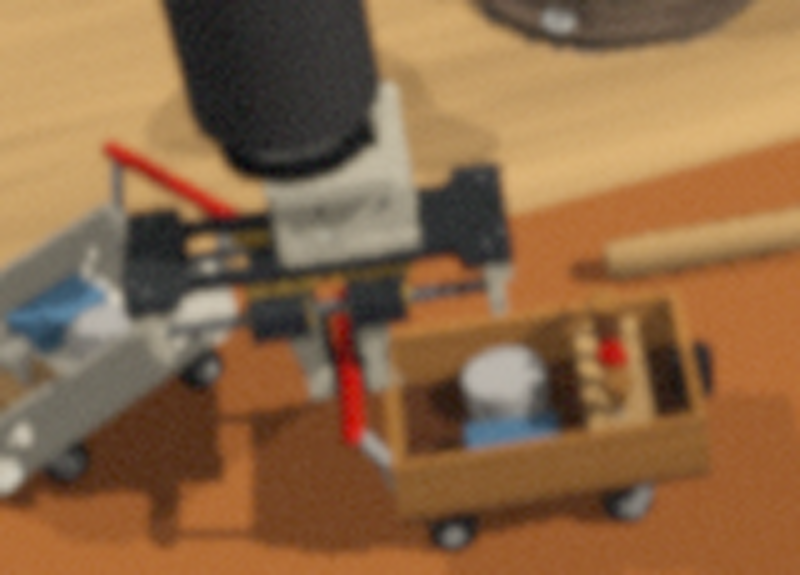

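View pics/w5.png

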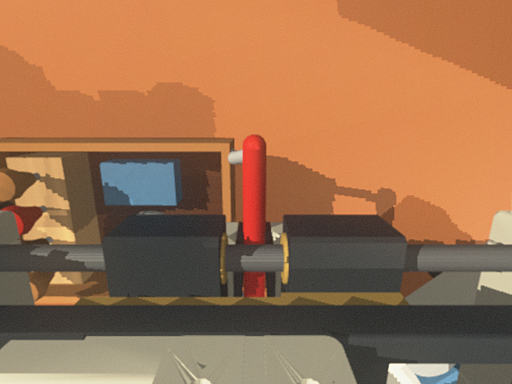

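Gripped: opening 11 mm and forces about 0. Now the right arc plus the diagonal straight, which swings the castors; then check.

```bash
cat >> h.py <<'E'
def plan(a0,th0,R,th,xend,off=0.0):
    """rear-axle waypoints (x,y,heading) in bay frame: arc to -th, straight, arc to 0, straight to xend"""
    W=[];x,y,t=a0[0],a0[1],th0
    def arc(x,y,t,t1,R):
        n=max(1,int(np.ceil(abs(t1-t)*R/.02)));sgn=np.sign(t1-t)
        out=[]
        for k in range(1,n+1):
            tk=t+(t1-t)*k/n
            out.append((x+sgn*R*(np.sin(tk)-np.sin(t)),y-sgn*R*(np.cos(tk)-np.cos(t)),tk))
        return out
    if abs(th+t)>1e-6: W+=arc(x,y,t,-th,R);x,y,t=W[-1]
    ly=R*(1-np.cos(th));L=(y-off-ly)/np.sin(th);assert L>0
    i1=len(W)
    W.append((x+L*np.cos(th),y-L*np.sin(th),-th));i2=len(W)
    W+=arc(*W[-1],0.0,R);i3=len(W)
    W.append((xend,off,0.0))
    return W,(i1,i2,i3),L
def tcp_of(w,lat=0.0):
    x,y,t=w;p=frombay(np.array([x-.04*np.cos(t)+lat*np.sin(t),y-.04*np.sin(t)-lat*np.cos(t)]))
    return p,rot(BA+t)
Z=.061
E
python3 - <<'E'
from h import *
st=state();h=np.radians(78.7)
a0=tobay(st["ee_pos"][:2]+.04*np.array([np.cos(h),np.sin(h)]))
W,ii,L=plan(a0,h-BA,.15,np.radians(42),-.20)
print(a0,L,ii);[print(np.round(w,3),tcp_of(w)[0].round(3)) for w in W]
qs=[ik([*tcp_of(w)[0],Z],tcp_of(w)[1]) for w in W];print([q is None for q in qs])
assert W[ii[2]-1][0]<-.26
np.save("pics/W.npy",np.array(W))
for w in W[:ii[0]]:
    p,r=tcp_of(w);move_l([*p,Z],feed=.05,frame=r)
    st=state();print(st["ee_pos"].round(4) if hasattr(st["ee_pos"],'round') else st["ee_pos"],np.round(st["wrist_force"],1),round(st["grip_width"],4))
print(st["clock"])
for n in("scene","top"):
    s=snapshot(n);cv2.imwrite(f"pics/{n}6.png",cv2.cvtColor(s["color"],cv2.COLOR_RGB2BGR))
E
```

```text
[-0.53502523  0.17116036] 0.15580700034234998 (3, 4, 10)
[-0.519  0.164 -0.491] [ 0.482 -0.291]
[-0.503  0.154 -0.612] [ 0.485 -0.272]
[-0.489  0.143 -0.733] [ 0.489 -0.254]
[-0.373  0.039 -0.733] [ 0.572 -0.122]
[-0.359  0.027 -0.611] [ 0.585 -0.108]
[-0.343  0.018 -0.489] [ 0.596 -0.093]
[-0.326  0.01  -0.367] [ 0.606 -0.077]
[-0.309  0.004 -0.244] [ 0.613 -0.059]
[-0.291  0.001 -0.122] [ 0.618 -0.041]
[-0.273 -0.     0.   ] [ 0.621 -0.022]
[-0.2  0.   0. ] [0.608 0.05 ]
[False, False, False, False, False, False, False, False, False, False, False]
[ 0.4825 -0.2908  0.061 ] [-0.1  1.2  0.3] 0.0106
[ 0.4847 -0.2724  0.061 ] [-0.2  0.   0.1] 0.011
[ 0.4891 -0.2542  0.061 ] [0.3 0.5 0.9] 0.011
12.625
```

View pics/scene6.png

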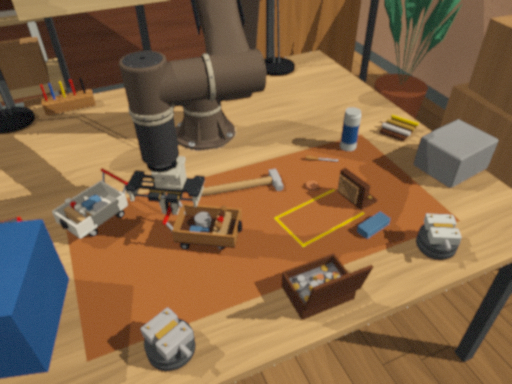

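The caddy follows with forces around 1 N. Next is the 156 mm straight, then a castor and pose check.

```bash
python3 - <<'E'
from h import *
W=np.load("pics/W.npy")
p,r=tcp_of(W[3]);move_l([*p,Z],feed=.06,frame=r)
st=state();print(st["clock"],st["ee_pos"],np.round(st["wrist_force"],1),st["grip_width"])
for n in("scene","top"):
    s=snapshot(n);c=cv2.cvtColor(s["color"],cv2.COLOR_RGB2BGR);cv2.imwrite(f"pics/{n}7.png",c)
    P=cloud(s);t=W[3][2];f=np.array([np.cos(BA+t),np.sin(BA+t)]);ctr=p+.1*f;lf=np.array([-f[1],f[0]])
    h=cv2.cvtColor(s["color"],cv2.COLOR_RGB2HSV)
    m=(s["depth"]>0)&(P[...,2]>.074)&(P[...,2]<.088)&(h[...,0]>6)&(h[...,0]<25)&(np.linalg.norm(P[...,:2]-ctr,axis=-1)<.13)
    q=onplane(s,np.argwhere(m)[:,::-1],.08)[:,:2]-ctr;q=np.stack([q@f,q@lf],-1).astype(np.float32);q=q[q[:,0]>-.095]
    b=cv2.minAreaRect(q);print(n,np.round(b[0],4),np.round(b[1],4),b[2])
    for l in("castor_left_wheel","castor_right_wheel"):
        for mm in masks_of(n,l)[:4]:
            g=P[mm["mask"]&(s["depth"]>0)]
            if len(g)and len(g)<300:
                g=np.median(g,0);d=g[:2]-ctr;print(n,l,round(mm["p"],2),np.round(mm["position"]),(d@f).round(3),(d@lf).round(3),g[2].round(3))
    x,y=proj(s,[*ctr,.05])[0].astype(int)
    cv2.imwrite(f"pics/{n}7c.png",cv2.resize(c[y-50:y+50,x-65:x+65],None,fx=6,fy=6,interpolation=2))
E
```

```text
15.475 [ 0.57188049 -0.12212516  0.06096146] [-1.7  0.5  1.4] 0.010738301912482248
scene [ 0.0016 -0.0032] [0.1864 0.116 ] 0.15556728839874268
scene castor_right_wheel 0.48 [272. 254.] 0.037 -0.048 0.016
top [-0.0249  0.0416] [0.1216 0.047 ] 8.91914176940918
```

View pics/scene7c.png

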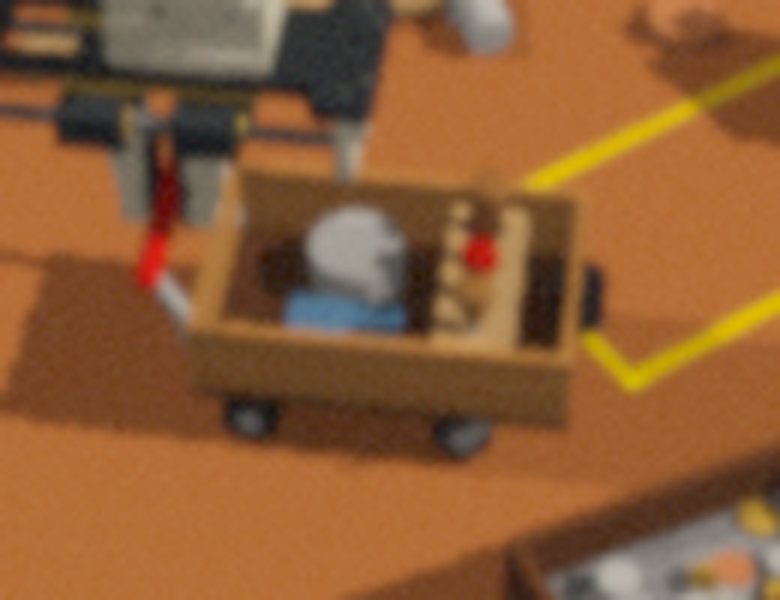

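View pics/top7.png

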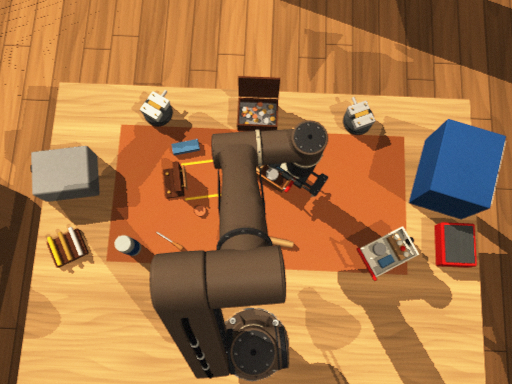

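The right castor is at x 37, y -48 mm (outer face) in the caddy frame, so it is trailing. The caddy is within about 3 mm and 0.2° of plan. Next is the left arc into the bay.

```bash
python3 - <<'E'
from h import *
W=np.load("pics/W.npy")
for w in W[4:10]:
    p,r=tcp_of(w);move_l([*p,Z],feed=.05,frame=r)
    st=state();print(np.round(st["wrist_force"],1),round(st["grip_width"],4))
print(st["clock"],st["ee_pos"])
T=np.eye(4);T[:3,:3]=Ro.from_rotvec(st["tcp_rot"]).as_matrix();T[:3,3]=st["ee_pos"]
for n in("scene","top","wrist"):
    s=snapshot(n);c=cv2.cvtColor(s["color"],cv2.COLOR_RGB2BGR);cv2.imwrite(f"pics/{n}8.png",c)
    if n=="wrist":s["pose"]=T@s["tool_from_camera"]
    np.savez(f"pics/{n}8.npz",**{k:s[k] for k in("color","depth","K","pose")})
E
```

```text
[0.7 0.1 0.3] 0.0109
[ 0.8 -0.5  0.1] 0.0108
[ 0.3  0.5 -0.5] 0.0113
[ 0.9 -0.5 -0.1] 0.0109
[1.2 0.4 0.7] 0.0113
[0.2 0.2 1.3] 0.011
18.925 [ 0.62071258 -0.02208888  0.06099723]
```

View pics/scene8.png

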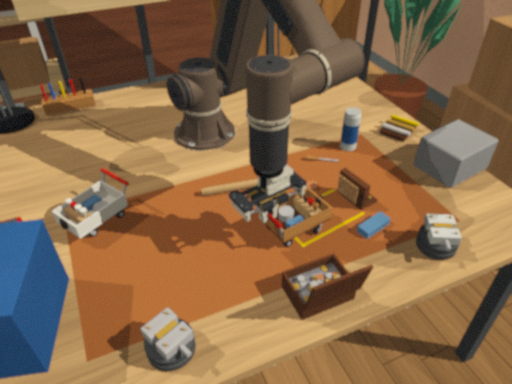

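View pics/wrist8.png

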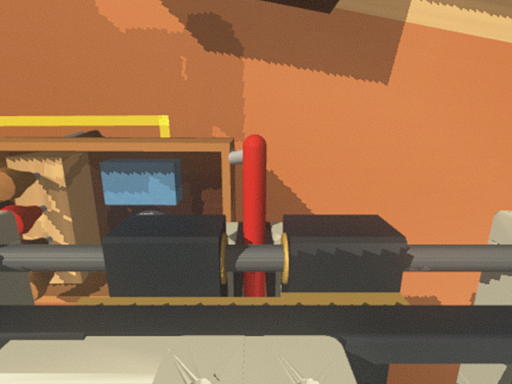

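View pics/top8.png

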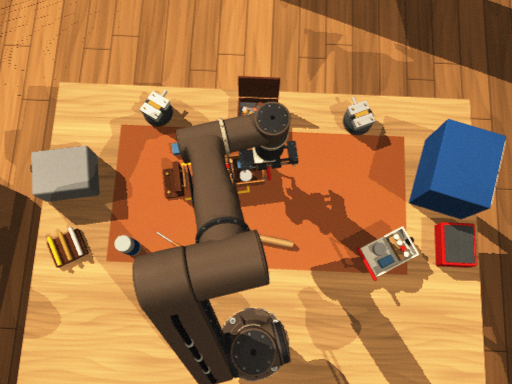

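```bash
python3 - <<'E'
from h import *
s=dict(np.load("pics/wrist8.npz"));h=cv2.cvtColor(s["color"],cv2.COLOR_RGB2HSV)
Y=(h[...,0]>22)&(h[...,0]<36)&(h[...,1]>150)&(h[...,2]>150)
m=np.argwhere(Y)[:,::-1];m=m[(m[:,0]<158)&(m[:,0]>2)&(m[:,1]<130)&(m[:,1]>108)]
b=tobay(onplane(s,m,0.0))
f=cv2.fitLine(b.astype(np.float32),cv2.DIST_HUBER,0,.01,.01).ravel();print("tape",len(b),f[:2],np.degrees(np.arctan2(f[1],f[0])),"y",np.median(b[:,1]),b[:,1].min(),b[:,1].max())
# rim outer edge: first wood pixel from above in columns; use edge where depth jumps
P=cloud(s);e=[]
for u in range(5,225,3):
    col=P[120:175,u,2];k=np.argmax((col>.065)&(col<.095));e.append((u,120+k))
e=np.array(e);b=tobay(onplane(s,e,.08));f=cv2.fitLine(b.astype(np.float32),cv2.DIST_HUBER,0,.01,.01).ravel()
print("rim right edge",np.degrees(np.arctan2(f[1],f[0])),np.median(b[:,1]),e[::15].tolist())
M=red(s["color"]);k,L,S,C=cv2.connectedComponentsWithStats(M.astype(np.uint8));i=1+np.argmax(S[1:,4])
b=tobay(onplane(s,np.argwhere(L==i)[:,::-1],.112));f=cv2.fitLine(b.astype(np.float32),cv2.DIST_HUBER,0,.01,.01).ravel();print("bar",np.degrees(np.arctan2(f[1],f[0])),b[:,1].min())
# scene: rim and tape
s=dict(np.load("pics/scene8.npz"));h=cv2.cvtColor(s["color"],cv2.COLOR_RGB2HSV);P=cloud(s);B=tobay(P)
m=(s["depth"]>0)&(P[...,2]>.074)&(P[...,2]<.088)&(h[...,0]>6)&(h[...,0]<25)&(B[...,0]<-.12)&(B[...,0]>-.36)&(abs(B[...,1])<.1)
b=tobay(onplane(s,np.argwhere(m)[:,::-1],.08));print("scene rim y",np.percentile(b[:,1],[1,99]),"x",np.percentile(b[:,0],[1,99]),cv2.minAreaRect(b.astype(np.float32)))
Y=(h[...,0]>19)&(h[...,0]<36)&(h[...,1]>150)&(h[...,2]>90);m=np.argwhere(Y)[:,::-1];b=tobay(onplane(s,m,0.));
b=b[(abs(b[:,1]+.067)<.015)&(b[:,0]<0)&(b[:,0]>-.2)];f=cv2.fitLine(b.astype(np.float32),cv2.DIST_HUBER,0,.01,.01).ravel();print("scene tape right",np.median(b[:,1]),np.degrees(np.arctan2(f[1],f[0])))
E
```

```text
tape 1346 [0.9999978  0.00211373] 0.12110804 y -0.06488470813972316 -0.06829358913363516 -0.06150094092185782
rim right edge -0.45605257 -0.05434194776581273 [[5, 140], [50, 140], [95, 140], [140, 141], [185, 141]]
bar 89.51046 -0.0591132244015133
scene rim y [-0.0592709   0.05140702] x [-0.30541098 -0.12385647] ((-0.21502971649169922, -0.00524868443608284), (0.1883464902639389, 0.11218826472759247), 1.863383412361145)
scene tape right -0.06517144343193533 0.20692553
```

In the wrist view, the caddy's right edge is at y -54 mm and the right tape at -65 mm. The scene camera puts the caddy slightly right of the axis, with heading about -0.5°. I'll apply a 2.5 mm left correction and +0.7°, stop short of the pad, then approach slowly with force detection.

```bash
python3 - <<'E'
from h import *
R=.3;t=np.arccos(1-.00125/R);x0=-.273;dt=np.radians(.7);print(np.degrees(t))
A=[]
for k in (.5,1): A.append((x0+R*np.sin(k*t),R*(1-np.cos(k*t)),k*t))
xe=x0+2*R*np.sin(t)
for k in (.5,0): A.append((xe-R*np.sin(k*t),.0025-R*(1-np.cos(k*t)),k*t+(dt if k==0 else dt/2)))
A.append((-.195,.0028,dt))
for w in A:
    p,r=tcp_of(w);move_l([*p,Z],feed=.04,frame=r,contact_N=6) and print("CONTACT")
    st=state();print(np.round(w,4),np.round(st["wrist_force"],1))
print(st["clock"],st["ee_pos"])
T=np.eye(4);T[:3,:3]=Ro.from_rotvec(st["tcp_rot"]).as_matrix();T[:3,3]=st["ee_pos"]
for n in("scene","wrist"):
    s=snapshot(n);c=cv2.cvtColor(s["color"],cv2.COLOR_RGB2BGR);cv2.imwrite(f"pics/{n}9.png",c)
    if n=="wrist":s["pose"]=T@s["tool_from_camera"]
    np.savez(f"pics/{n}9.npz",**{k:s[k] for k in("color","depth","K","pose")})
    if n=="scene":cv2.imwrite("pics/s9c.png",cv2.resize(c[150:255,250:400],None,fx=5,fy=5,interpolation=2))
h=cv2.cvtColor(s["color"],cv2.COLOR_RGB2HSV)
Y=(h[...,0]>22)&(h[...,0]<36)&(h[...,1]>150)&(h[...,2]>150)
m=np.argwhere(Y)[:,::-1];m=m[(m[:,1]<135)&(m[:,1]>100)]
b=tobay(onplane(s,m,0.0));b=b[abs(b[:,1]+.066)<.008]
f=cv2.fitLine(b.astype(np.float32),cv2.DIST_HUBER,0,.01,.01).ravel();print("tape",len(b),np.degrees(np.arctan2(f[1],f[0])),"y",np.median(b[:,1]))
P=cloud(s);e=[]
for u in range(5,225,3):
    col=P[120:175,u,2];k=np.argmax((col>.065)&(col<.095));e.append((u,120+k))
b=tobay(onplane(s,e,.08));f=cv2.fitLine(b.astype(np.float32),cv2.DIST_HUBER,0,.01,.01).ravel()
print("rim right edge",np.degrees(np.arctan2(f[1],f[0])),np.median(b[:,1]))
E
```

```text
5.232182951909875
[-0.2593  0.0003  0.0457] [0.1 1.1 0.8]
[-0.2456  0.0012  0.0913] [-0.1  0.2  1.8]
[-0.232   0.0022  0.0518] [-0.4  0.6  1.2]
[-0.2183  0.0025  0.0122] [-1.   0.6  1.6]
[-0.195   0.0028  0.0122] [-0.6  0.   1.1]
21.775 [0.60500047 0.05444056 0.06096417]
tape 2355 0.06842063 y -0.0644678540705079
rim right edge 0.685776 -0.05031531316870523
```

View pics/s9c.png

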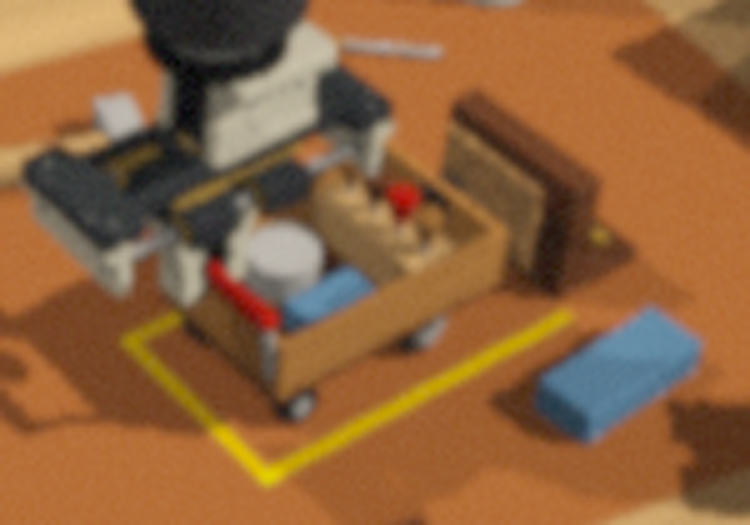

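It is square within about 0.6° and central within about 2 mm. Now the slow press.

```bash
python3 - <<'E'
from h import *
w=(-.192,.0026,np.radians(.35));p,r=tcp_of(w);move_l([*p,Z],feed=.03,frame=r);wait(.2)
F0=np.mean([np.array(state()["wrist_force"]) for _ in range(3)],0);print("base",F0.round(2),state()["clock"])
w=(-.150,.0024,np.radians(.35));p,r=tcp_of(w)
hit=move_l([*p,Z],feed=.005,frame=r,contact_N=5)
st=state();print(hit,st["clock"],tobay(st["ee_pos"]).round(4),((np.array(st["wrist_force"])-F0)[:2]@bx).round(2),st["grip_width"])
for _ in range(6):
    wait(.05);st=state();print(round(st["clock"],2),((np.array(st["wrist_force"])-F0)[:2]@bx).round(2),(np.array(st["wrist_force"])-F0).round(1))
E
```

```text
base [-1.37  0.9   1.29] 22.325
True 26.4583 [-0.2131  0.0026] -1.15 0.010866755006493324
26.51 -1.44 [ 1.7 -1.2  3.3]
26.56 -1.47 [ 2.  -1.2  2.8]
26.61 -1.17 [ 2.6 -0.7  2.8]
26.66 -1.17 [ 2.3 -0.8  3.7]
26.71 -0.96 [ 1.9 -0.6  4.9]
26.76 -0.22 [2.2 0.2 3.7]
```

```bash
python3 - <<'E'
from h import *
s=snapshot("scene");c=cv2.cvtColor(s["color"],cv2.COLOR_RGB2BGR);cv2.imwrite("pics/s10c.png",cv2.resize(c[150:255,250:400],None,fx=5,fy=5,interpolation=2))
fs=[]
for _ in range(4): wait(.05);st=state();fs.append(np.r_[st["wrist_force"],st["wrist_torque"]])
print(np.mean(fs,0).round(2),np.std(fs,0).round(2),st["ee_pos"])
E
```

```text
[ 1.4   0.06  5.24 -0.08 -0.44 -0.02] [0.19 0.45 0.33 0.02 0.01 0.03] [0.60079349 0.0754931  0.06080014]
```

View pics/s10c.png

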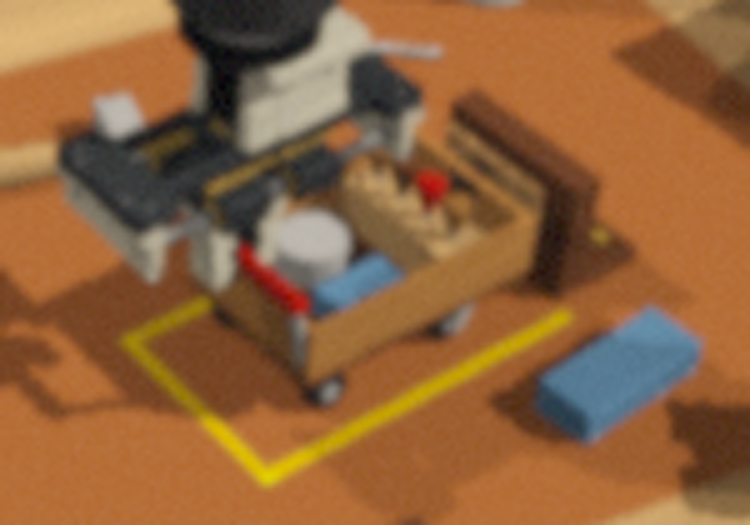

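There is no sustained force along the bay axis, so the trigger was vertical drift or noise. I continue in fine steps, watching the axial force.

```bash
python3 - <<'E'
from h import *
def fx():
    a=[]
    for _ in range(3): a.append(np.array(state()["wrist_force"]));wait(.01)
    return np.mean(a,0)
F0=fx();x=tobay(state()["ee_pos"])[0];print(x,F0.round(1),state()["clock"])
r=rot(BA+np.radians(.35));n=0
while n<50:
    n+=1;x+=.0006;p=frombay(np.array([x,.0026]))
    hit=move_l([*p,Z],feed=.006,frame=r,contact_N=6)
    F=fx();f=-(F-F0)[:2]@bx;st=state()
    print(n,round(x,4),tobay(st["ee_pos"])[0].round(4),"f",f.round(2),"lat",((F-F0)[:2]@by).round(1),"z",F[2].round(1),hit)
    if hit or f>3: break
    if st["clock"]>42: break
print(st["clock"],st["grip_width"])
E
```

```text
-0.21314571947264221 [1.7 0.2 5.3] 27.0333
1 -0.2125 -0.213 f 4.01 lat 0.8 z 3.3 False
27.475 0.0106876582127686
```

```bash
python3 - <<'E'
from h import *
for _ in range(10):
    st=state();F=np.array(st["wrist_force"]);print(round(st["clock"],2),"axial",round(-F[:2]@bx,2),"lat",round(F[:2]@by,2),"z",F[2].round(2),tobay(st["ee_pos"]).round(5),np.array(st["ee_pos"])[2].round(4));wait(.05)
E
```

```text
27.48 axial 4.15 lat -0.71 z 2.63 [-0.21296  0.00278] 0.0609
27.52 axial 4.96 lat -0.24 z 2.2 [-0.21295  0.0028 ] 0.0609
27.57 axial 5.19 lat -1.0 z 4.28 [-0.21295  0.00283] 0.0609
27.62 axial 5.27 lat -1.04 z 2.84 [-0.21294  0.00283] 0.0609
27.68 axial 5.24 lat -1.63 z 2.89 [-0.21293  0.00278] 0.0609
27.73 axial 5.46 lat -0.46 z 2.64 [-0.21291  0.0028 ] 0.0609
27.77 axial 5.5 lat -1.39 z 3.31 [-0.21292  0.00279] 0.0609
27.82 axial 5.24 lat -0.39 z 3.11 [-0.21292  0.00282] 0.0609
27.88 axial 6.46 lat -1.15 z 3.19 [-0.21292  0.00276] 0.0609
27.93 axial 4.89 lat -1.03 z 2.9 [-0.21292  0.0028 ] 0.0609
```

```bash
python3 - <<'E'
from h import *
r=rot(BA+np.radians(.35))
def mon(n):
    a=[]
    for _ in range(n):
        st=state();F=np.array(st["wrist_force"]);a.append(-F[:2]@bx);wait(.05)
    print(round(st["clock"],2),np.round(a,1),tobay(st["ee_pos"]).round(5),F.round(1));return np.mean(a)
p=frombay(np.array([-.21230,.0026]));move_l([*p,Z],feed=.004,frame=r,contact_N=4)
mon(14)
p=frombay(np.array([-.21285,.0026]));move_l([*p,Z],feed=.004,frame=r)
mon(3)
open_jaws();mon(3)
p=frombay(np.array([-.213,.0026]));move_l([*p,.10],feed=.08);print(state()["clock"],state()["wrist_force"])
move_l([*p,.2],feed=.2)
s=snapshot("wrist");st=state();cv2.imwrite("pics/w11.png",cv2.cvtColor(s["color"],cv2.COLOR_RGB2BGR))
T=np.eye(4);T[:3,:3]=Ro.from_rotvec(st["tcp_rot"]).as_matrix();T[:3,3]=st["ee_pos"];s["pose"]=T@s["tool_from_camera"]
np.savez("pics/w11.npz",**{k:s[k] for k in("color","depth","K","pose")})
E
```

```text
28.88 [6.7 5.6 6.7 5.8 6.1 6.3 6.7 5.9 5.8 6.  5.9 5.9 7.  7.2] [-0.21288  0.00285] [ 2.1 -6.9  2.6]
29.31 [3.9 5.3 4.7] [-0.21293  0.00272] [ 1.6 -4.5  2.8]
30.77 [ 0.7 -0.1 -0.8] [-0.21284  0.00259] [-0.7  0.6  0.6]
31.4583 [ 0.41074     0.21040525 -0.39079038]
```

View pics/w11.png

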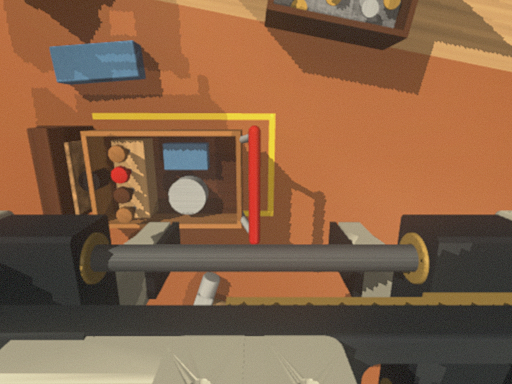

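Pressed at about 6 N for more than 0.7 s, then released. I'll move clear and measure the final pose in all views.

```bash
python3 - <<'E'
from h import *
p=frombay(np.array([-.213,.0026]));move_l([*p,.28],feed=.25)
goto_joints([-.856,.2,.012,0,-1.224,-.288])
print(state()["clock"])
for n in("scene","top"):
    s=snapshot(n);c=cv2.cvtColor(s["color"],cv2.COLOR_RGB2BGR);cv2.imwrite(f"pics/{n}12.png",c)
    P=cloud(s);B=tobay(P);h=cv2.cvtColor(s["color"],cv2.COLOR_RGB2HSV)
    m=(s["depth"]>0)&(P[...,2]>.074)&(P[...,2]<.088)&(h[...,0]>6)&(h[...,0]<25)&(B[...,0]<-.024)&(B[...,0]>-.2)&(abs(B[...,1])<.08)
    b=tobay(onplane(s,np.argwhere(m)[:,::-1],.08));r=cv2.minAreaRect(b.astype(np.float32));print(n,"rim",np.round(r[0],4),np.round(r[1],4),r[2])
    Y=(h[...,0]>19)&(h[...,0]<36)&(h[...,1]>150)&(h[...,2]>90);b=tobay(onplane(s,np.argwhere(Y)[:,::-1],0.))
    for sg in(1,-1):
        q=b[(abs(b[:,1]-sg*.067)<.015)&(b[:,0]<0)&(b[:,0]>-.22)];
        if len(q)>10:
            f=cv2.fitLine(q.astype(np.float32),cv2.DIST_HUBER,0,.01,.01).ravel();print(" tape",sg,len(q),np.median(q[:,1]).round(4),np.degrees(np.arctan(f[1]/f[0])).round(2))
    M=(((h[...,0]<7)|(h[...,0]>172))&(h[...,1]>170)&(h[...,2]>80));b=tobay(onplane(s,np.argwhere(M)[:,::-1],.112));b=b[(abs(b[:,0]+.213)<.03)&(abs(b[:,1])<.09)]
    r=cv2.minAreaRect(b.astype(np.float32));print(" bar",np.round(r[0],4),np.round(r[1],4),r[2])
    for l in("castor_left_wheel","castor_right_wheel"):
        for mm in masks_of(n,l)[:3]:
            g=P[mm["mask"]&(s["depth"]>0)]
            if 0<len(g)<300: g=np.median(g,0);print(n,l,round(mm["p"],2),np.round(mm["position"]),(tobay(g)+[.113,0]).round(3),g[2].round(3))
    cc=c[150:255,250:400] if n=="scene" else c[130:230,150:280];cv2.imwrite(f"pics/{n}12c.png",cv2.resize(cc,None,fx=5,fy=5,interpolation=2))
E
```

```text
35.2917
scene rim [-0.1144  0.0016] [0.1142 0.1773] 89.91413879394531
 tape 1 39 0.0687 2.11
 tape -1 211 -0.0652 0.22
 bar [-0.2143 -0.0005] [0.1217 0.0165] 89.8880844116211
scene castor_left_wheel 0.44 [ 93. 231.] [-0.6  0.3] 0.016
top rim [-0.1119  0.0037] [0.1743 0.1125] 0.3540599048137665
 tape 1 92 0.0656 0.18
 bar [-0.2118  0.0015] [0.118  0.0147] 89.17833709716797
```

View pics/scene12c.png

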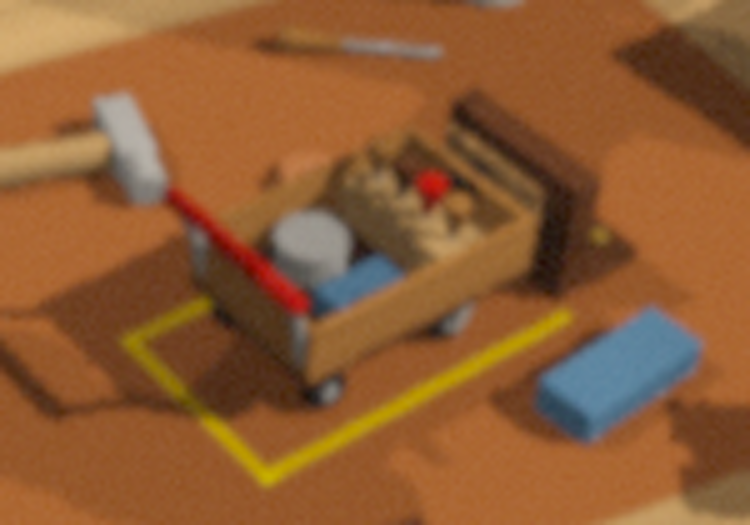

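View pics/top12c.png

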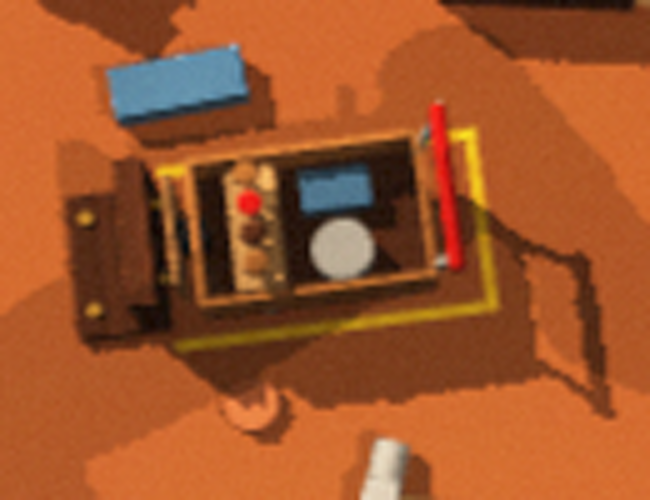

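```bash
python3 -c "
from rig import *
print(state()['clock']);hand_in()"
```

```text
35.5917
the job is handed in; nothing more can be done
```

I pinched the wooden caddy by its push bar and rolled it along a right arc, then 156 mm straight so the castors could swing round. I then steered it left into the bay and pressed its nose against the cork pad. After that I eased off, let go and moved the arm clear. The job was handed in at 35.6 s.

**What the last checks showed**
- **Press:** the wrist force along the bay read a steady 6 to 7 N for 0.7 s, after about 0.5 s near 5 N. No reading was over 7.2 N.
- **Position:** the caddy is within about 3 mm of the bay's centre line, though the top and scene cameras disagree by 2 to 3 mm. It is square to within about 0.5° by the rim fit (0.8° by one bar fit). The nose looks close against the pad.
- **Castors:** the right castor measured as trailing (x = 37 mm) before the bay. Neither castor was measured at the end. The left one was never in view, so I rely on the rolling distance, with about 45 mm near-straight at the end.
- **Bystanders:** nothing else in the pictures looks moved, and the white look-alike was left alone.

**What failed or disagreed**
- **First grip:** it closed on nothing, because the fingertips sit about 33 mm short of the reported TCP. I found this in two cameras and regripped 31 mm lower.
- **First contact stop:** it fired before there was any lasting push along the bay, so I finished the approach in a finer step.

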